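# Weigh a freezer box on the spring scale

### The job

Pick up the steel carrier with the white freezer box by its blue tab, put its wire bail over the hook of the spring scale, and let it down slowly, about 1 cm a second, until the spring alone bears it. Only then let go, so that the pointer creeps to its reading without dropping, bouncing or springing back, and leave the carrier hanging still and free. Do not push the hook down hard, and leave the jar, the dish and the vial where they stand.

Things in the scene. Friction and masses are not known exactly. Their poses are not given: they have to be found in the camera images.
- carrier: Loose steel tray 96 x 96 x 18 mm with a white freezer box fixed in it (top at 56 mm). Origin: centre of the underside, z up. A bail of 6 mm wire stands in its own y-z plane: legs at y = +-49 mm, 88 mm high, sloping up to a flat middle, 10 mm long, with a blue tab on top. Same after a half turn. Under 1 kg, not known beforehand (box full or empty); centre of mass under the tab.
- carrier_tab (a point): Grasp point of the blue grip tab, 148 mm above the carrier's underside. The tab is 18 mm along the carrier's x, 10 mm thick along its y, and spans 113 to 163 mm in height; grip it from above across the 10 mm.
- carrier_eye (a point): Centre of the wire at the bail's middle, 112 mm above the carrier's underside: the part that goes into the hook. The gap below it down to the box top is 53 mm.
- scale_stand: Spring scale: grey base plate 110 x 120 x 14 mm fixed to the worktop, aluminium column 36 x 56 mm, 250 mm high, with a scale face towards its own -x. Origin: centre of the base's underside; its -x axis is the way the hook points.
- hook_saddle (a point): Where the wire's centre (carrier_eye) lies when seated; moves with the hook; unloaded 232 mm up and 130 mm to the stand's -x. The hook is an 8 mm steel bar that comes level from the column along the stand's -x, its top level with the seated wire's centre, dips into a saddle 12 mm long and turns up in front. The bail goes over the tip from the front or straight down, its plane across the hook.
- hook_tip (a point): Top of the hook's upturned tip, 22 mm in front of the saddle (stand's -x) and 13 mm above the seated wire's centre.
- scale_hook (a joint): How far the hook and its red pointer are down, m: 0 unloaded, stop at 0.095. It starts to move at 0.4 N and yields 1 mm per 0.12 N (120 N/m), lightly damped; press it with no more than 12 N. If the hand still bears (or presses) over about 0.2 N when it lets go, the pointer jumps (faster than 30 mm/s), which it must never do; with the weight fully borne by the spring it stays put.
- stain_jar: Bystander: white plastic jar, 60 mm across, 76 mm high. Origin: centre of the underside.
- petri_dish: Bystander: covered clear dish, 57 mm across, 14 mm high. Origin: centre of the underside.
- tall_vial: Bystander: glass vial with black cap, 22 mm across, 96 mm high. Origin: centre of the underside.
Not all that is in view belongs to the job. What is shaped like the carrier but brown or pink is not meant.

How it is judged (in metres and radians):
On the way, in this order (a step that is already met when the one before it is completed fails the run):
1. the carrier is lifted off the worktop in the gripper (height (world z) of carrier above 0.04 m and contact force between the fingers and carrier above 0.5 N), for 0.2 s.
2. the bail is in the hook and, with the carrier still held, the hook has been let down by more than 8 mm (value of joint scale_hook above 0.008 m and distance between carrier_eye and hook_saddle below 0.012 m and contact force between the fingers and carrier above 0.5 N), for 0.2 s.
At the end, for the whole second after the job is handed in: The carrier hangs free from the hook, released: bail wire within 12 mm of its seat, carrier within 0.2 rad of upright, hook pulled down by more than 8 mm, pointer still (below 10 mm/s) and carrier still (below 30 mm/s) (distance between carrier_eye and hook_saddle below 0.012 m and angle between carrier's own z axis and vertical below 0.2 rad and value of joint scale_hook above 0.008 m and velocity of joint scale_hook between -0.01 and 0.01 m/s and linear speed of carrier below 0.03 m/s and height (world z) of carrier above 0.03 m and contact force between the fingers and carrier below 0.1 N); the robot touches nothing.
It fails at once if the pointer drops or jumps (hook faster than 30 mm/s downward) (velocity of joint scale_hook above 0.03 m/s).
It fails at once if the pointer springs back (hook faster than 30 mm/s upward) (velocity of joint scale_hook below -0.03 m/s).
It fails at once if the carrier is pressed on the scale with more than 12 N (contact force between carrier and scale_stand above 12 N).
It fails at once if the jar, the dish or the vial is moved by more than 30 mm (distance of any of stain_jar, petri_dish, tall_vial from where it was at the start of the episode above 0.03 m).
It also fails if it takes over 69 s, if anything falls off the work surface, if the arm or the gripper's body presses on something with over 40 N, if the wrist force passes 120 N, or if a joint passes its speed limit or range.

### The arm

A 6-joint arm with a two-finger parallel gripper is mounted at the origin on a cart in front of the work surface, level with it; the furniture and walls round the work are solid. World frame = base frame: x ahead of the robot, y to its left, z up, the work surface at z = 0. Lengths are in mm, angles in rad, forces in N, time in s.
With the tool pointing down it reaches from about 325 to 875 mm from the base axis. Payload 4.4 kg.
Tool frame: the origin (TCP) lies between the finger pads; the fingertips stand 8 mm ahead of it and the grasp point (between the pads) lies 11 mm behind it (arm.tip_reach is the distance from the TCP to the fingertips, in mm); z points along the fingers, y is the line along which they close (so a half turn about z gives the same grasp; the last joint's range is limited). The gripper opens to 85 mm and grips with 20 to 120 N. Pads are 22 mm wide; open, the fingers measure 114 mm over their backs; the gripper's body (76 mm by 85 mm) begins 54 mm behind the grasp point. The pads swing forward as they close: fully open they stand 13 mm farther back than shut.
Start: joints at [1.105, 0.207, 1.542, -0, 1.393, -0.15], TCP at [178.045, 546.743, 239.282] pointing down, gripper open.
Joint ranges: [-2.73, 2.73], [-0.86, 2.22], [0.23, 2.46], [-1.11, 4.25], [0.08, 2.63], [-2.82, 2.82]. Speed limits (rad/s): [2.79, 2.79, 3.14, 3.14, 3.14, 3.14].

### API

Orientations are given as a unit quaternion [w, x, y, z].
In Python, from workcell import arm, read_camera, camera_model gives the robot as it stands.
- The arm moves only by the tool send_rows, never from a script. Its argument "increments" is a list of rows, each an object of numbers: "x", "y", "z": the shift along the world's x, y, z in mm; "spin": the turn about the world's z in rad; "jaw": the closure, from 0 (fully open) to 1 (shut). In form: [{"x": .., "y": .., "z": .., "spin": .., "jaw": ..}, ...]. A call has 1 to 20 rows; each row shifts and turns the commanded pose from where the row before left it; what a row does not reach is not made up. A row lasts 1/10 s, in which the tool goes at most 50 mm and 8.59 degrees, less where a joint would pass 70% of its speed; a pose out of reach is approached as far as the arm can. A call is refused whole if a number of a shift passes 50 or a number of a turn 0.15, either way. A call with a gripper value outside its range is refused whole. The fingers move at their own pace and stop on an object; the grip force is fixed at half the most. Time passes only in rows, so rows that do not move let the fingers close. It gives the time, the measured TCP pose, the force, the opening and the grip force at its end, in the units of the state.
- arm.observe(): the state, without advancing time (a new reading comes with each control period).
- read_camera(name): name is "scene" or "side" or "wrist"; returns the picture (480x640x3 uint8, red, green, blue); there is no depth.
- camera_model(name): a dict with "fx", "fy", "cx", "cy" (pixels), "rvec" (rotation vector, rad) and "tvec" (3), from world to camera coordinates, as OpenCV has them. Camera axes: x right, y down, z forward; pixel columns grow to the right and rows downward; lengths in mm; the calibration is good to about 2 mm. A picture is of the moment at which its call begins: read the wrist's pose just before it. camera_model takes no time and is no camera call; for the wrist camera it gives the pose at the moment of the call.
- arm.job_done(): hands the job in; it is judged then, once.
The state is a dict: "t": time; "joint_positions": joint angles; "qd": joint speeds; "joint_efforts": joint torques, N m; "eef_pos": TCP position; "eef_rot": TCP orientation; "contact_force": force on the tool from outside, world axes, zero at the start; "torque": the same for the moment, N m; "width": finger opening in mm; "finger_force": force on a finger pad.
Only numpy, scipy, OpenCV 4.12 (cv2) and the standard library are available. Lean on these libraries where they do the work, as an engineer would, in place of code of your own. Each camera call takes 0.05 s, during which the arm holds its last target. There are 200 camera calls.

## Working session

There is one attempt and no reset: what is moved stays moved. The work goes in short steps, Python scripts to look and compute and a tool call to move; the robot and the scene stay as the last step left them, time stands still between calls to the robot, and variables do not carry over. Pictures are saved under pics/ and viewed, at most 12 in all, crops included, and the job is handed in when it is done.

Besides the shell and the picture viewer there is one more tool, called after "Emit:" as name(argument=value, ...) on one line, values as JSON. send_rows: Moves the arm, as the interface text tells. Its arguments: {"type":"object","properties":{"increments":{"type":"array"}},"required":["increments"]}

```bash
mkdir -p pics; cat > h.py <<'E'
from workcell import arm, read_camera, camera_model
import numpy as np, cv2
def snap(n,f):
    m=camera_model(n); im=read_camera(n); cv2.imwrite(f'pics/{f}.png',im[:,:,::-1]); return im,m
def ray(m,p):
    R,_=cv2.Rodrigues(np.array(m['rvec'],float)); t=np.array(m['tvec'],float).ravel()
    d=R.T@np.array([(p[0]-m['cx'])/m['fx'],(p[1]-m['cy'])/m['fy'],1.]); return -R.T@t,d/np.linalg.norm(d)
def plane(m,p,z):
    c,d=ray(m,p); return c+d*(z-c[2])/d[2]
def tri(l):
    A=0;b=0
    for m,p in l:
        c,d=ray(m,p); P=np.eye(3)-np.outer(d,d); A=A+P; b=b+P@c
    X=np.linalg.solve(A,b); return X,[np.linalg.norm((np.eye(3)-np.outer(d,d))@(X-c)) for c,d in [ray(m,p) for m,p in l]]
def proj(m,X):
    return cv2.projectPoints(np.array(X,float).reshape(-1,3),np.array(m['rvec'],float),np.array(m['tvec'],float),np.array([[m['fx'],0,m['cx']],[0,m['fy'],m['cy']],[0,0,1.]]),None)[0].reshape(-1,2)
E
python3 - <<'E'
from h import *
for n in ['scene','side','wrist']:
    im,m=snap(n,n+'0'); print(n,ray(m,(320,240)))
print(arm.observe())
E
```

```text
scene (array([-136.87609114, -795.59126591,  983.73161022]), array([ 0.53278355,  0.58217554, -0.61417694]))
side (array([ -160.81273663, -1180.41316704,   696.91792304]), array([ 0.49744239,  0.79492392, -0.34734282]))
wrist (array([114.44446385, 566.83778444, 371.56874307]), array([ 0.25878348, -0.07413157, -0.96308651]))
{'t': 0.15, 'joint_positions': array([ 1.10551056e+00,  2.07245646e-01,  1.54265785e+00,  4.11433445e-06,
        1.39349780e+00, -1.50533827e-01]), 'qd': array([ 0.0007961 , -0.00459641, -0.00352047,  0.00110268,  0.00067279,
       -0.00045107]), 'joint_efforts': array([ 3.61003728e-06, -3.83512974e+01, -2.92038596e+01, -3.56734918e-04,
        6.62631748e-03, -4.26104054e-05]), 'eef_pos': array([177.77139775, 546.21411197, 238.36514828]), 'eef_rot': array([-2.75998929e-04,  1.56727444e-01,  9.87641479e-01, -8.61174335e-04]), 'contact_force': array([ 1.38256457, -0.26047674, -0.46325643]), 'torque': array([-0.00451141, -0.02846559,  0.03322958]), 'finger_force': 0.0, 'width': 85.4850956873979}
```

View pics/scene0.png

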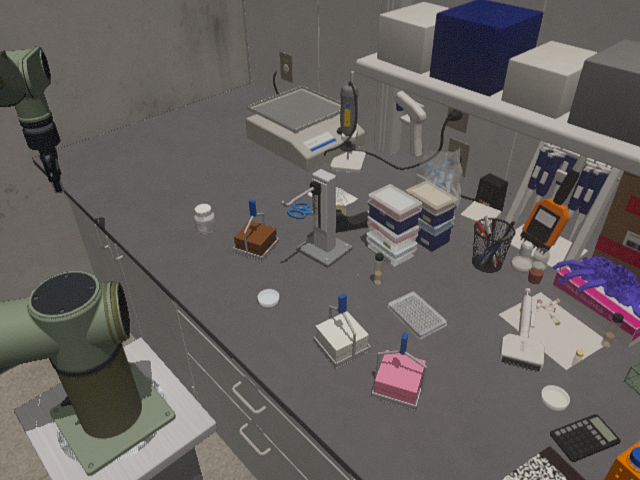

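View pics/side0.png

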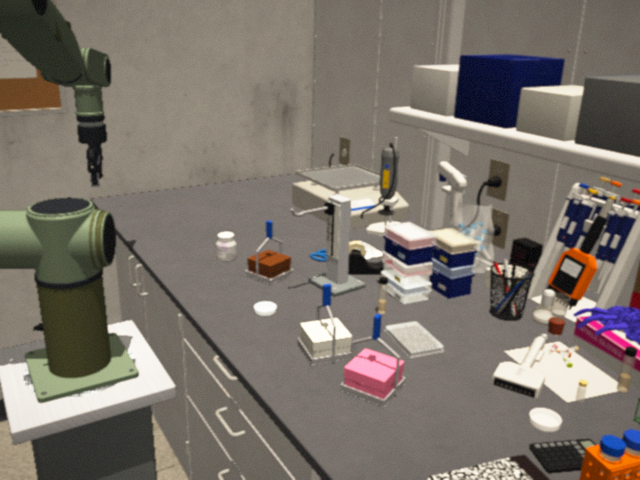

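The candidates in the scene view are brown (257,236), white (342,335) and pink (400,375). The white one fits, since it has a white box in a steel tray and a blue tab at (342,303). The stand is at (325,230) with its hook tip near (284,203), the jar at (204,218), the dish at (268,298) and the vial at (379,268).

```bash
python3 - <<'E'
from h import *
S=cv2.imread('pics/scene0.png');D=cv2.imread('pics/side0.png')
def c(I,x,y,w=100,h=75):return cv2.resize(I[y:y+h,x:x+w],(400,300),interpolation=cv2.INTER_CUBIC)
cv2.imwrite('pics/crops.png',np.vstack([np.hstack([c(S,292,288),c(D,275,280)]),np.hstack([c(S,265,165,),c(D,275,185)])]))
ms,md=camera_model('scene'),camera_model('side')
def blue(I,x,y,w,h):
    hsv=cv2.cvtColor(I[y:y+h,x:x+w],cv2.COLOR_BGR2HSV)
    m=cv2.inRange(hsv,(100,130,50),(130,255,255)); n,l,s,ce=cv2.connectedComponentsWithStats(m)
    k=1+np.argmax(s[1:,4]); return ce[k]+[x,y],s[k]+[x,y,0,0,0]
for nm,a,b in [('white',(330,285,30,35),(312,278,30,30))]:
    p,sa=blue(S,*a);q,sb=blue(D,*b);print(nm,p,sa,q,sb,tri([(ms,p),(md,q)]))
E
```

```text
white [342.14159292 302.5840708 ] [339 294   7  19 113] [326.39869281 294.18300654] [323 284   8  22 153] (array([ 479.62280313, -190.24815346,  138.0960338 ]), [np.float64(0.7483337176417916), np.float64(0.7483337176419708)])
```

View pics/crops.png

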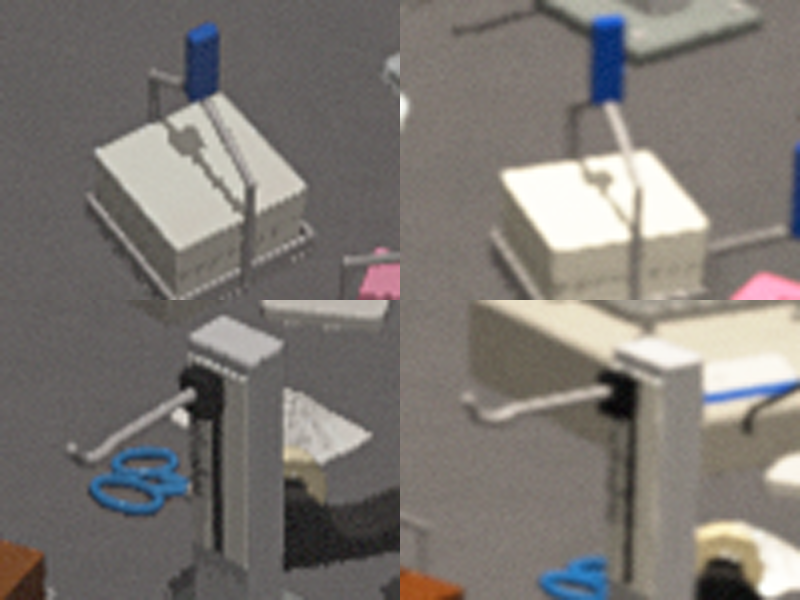

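The crop confirms the white box in the steel tray with a blue tab (tab z measured 138, as it must be). The bail knees are at scene (354.7,334.2) and (330.2,306.2). The hook tip is at scene (283,202) and side (292,209.5).

```bash
python3 - <<'E'
from h import *
ms,md=camera_model('scene'),camera_model('side')
P={}
for n,a,b in [('kneeR',(354.7,334.2),(334.5,326.7)),('kneeL',(330.2,306.2),(318.5,306.7)),('tip',(283,202),(292,209.5)),('saddle',(286.2,204.8),(296.8,214)),('root',(312.5,188.7),(325,208))]:
    P[n],e=tri([(ms,a),(md,b)]);print(n,P[n].round(1),np.round(e[0],1))
d=P['kneeL']-P['kneeR'];print('bail',np.hypot(*d[:2]),np.degrees(np.arctan2(d[1],d[0])))
d=P['tip']-P['root'];print('hook',np.degrees(np.arctan2(d[1],d[0])))
# column top corners at z=250 (scene), 
for p in [(188,345),(222,318),(284,345),(247,380)]:
    print('col',plane(ms,(265+p[0]/4,165+(p[1]-300)/4),250).round(1))
for n,p in [('jar',(204,228)),('dish',(268,299)),('vial',(378,283)),('brown tab top',(252,202))]:
    print(n,plane(ms,p,0 if n!='brown tab top' else 160).round(1))
c=P['saddle']
print('tcp rot',arm.observe()['eef_rot'])
E
```

```text
kneeR [ 468.5 -241.9   87.5] 0.2
kneeL [ 491.3 -141.    83.8] 0.4
tip [544.   80.2 241. ] 0.3
saddle [558.   83.6 225.6] 1.4
root [647.9  89.8 228.1] 1.4
bail 103.44234645826928 77.29342526014415
hook -174.68052015726255
col [665.7 109.1 250. ]
col [704.5 118.7 250. ]
col [710.1  66.5 250. ]
col [664.2  52.4 250. ]
jar [502.3 421.5  -0. ]
dish [451.9  48.    0. ]
vial [ 701.8 -104.1    0. ]
brown tab top [558.2 233.6 160. ]
tcp rot [-2.75998929e-04  1.56727444e-01  9.87641479e-01 -8.61174335e-04]
```

Emit:
send_rows(increments=[{"x": 15, "y": -37, "spin": 0.005}, {"x": 15, "y": -37, "spin": 0.005}, {"x": 15, "y": -37, "spin": 0.005}, {"x": 15, "y": -37, "spin": 0.005}, {"x": 15, "y": -37, "spin": 0.005}, {"x": 15, "y": -37, "spin": 0.005}, {"x": 15, "y": -37, "spin": 0.005}, {"x": 15, "y": -37, "spin": 0.005}, {"x": 15, "y": -37, "spin": 0.005}, {"x": 15, "y": -37, "spin": 0.005}, {"x": 15, "y": -37, "spin": 0.005}, {"x": 15, "y": -37, "spin": 0.005}, {"x": 15, "y": -37, "spin": 0.005}, {"x": 15, "y": -37, "spin": 0.005}, {"x": 15, "y": -37, "spin": 0.005}, {"x": 15, "y": -37, "spin": 0.005}, {"x": 15, "y": -37, "spin": 0.005}, {"x": 15, "y": -37, "spin": 0.005}, {"x": 15, "y": -37}, {"x": 15, "y": -34}])

```text
validation failed for argument at $.in...
```

Emit:
send_rows(increments=[{}, {}, {}])

```text
validation failed for argument at $.in...
```

```bash
python3 - <<'E'
from h import *
im,m=snap('wrist','w1'); o=arm.observe(); print(o['eef_pos'],o['eef_rot'],m)
hsv=cv2.cvtColor(im,cv2.COLOR_RGB2HSV); k=cv2.inRange(hsv,(100,130,50),(130,255,255))
n,l,s,c=cv2.connectedComponentsWithStats(k)
for i in range(1,n):
    if s[i,4]>80: print(s[i],c[i],plane(m,c[i],163))
E
```

```text
[177.84530471 546.29402974 238.50520568] [-2.32896436e-04  1.56767718e-01  9.87635189e-01 -7.49983688e-04] {'fx': 394.4426782622478, 'fy': 394.4426782622478, 'cx': 315.6691894488844, 'cy': 239.2640325067207, 'rvec': array([-2.35613006, -1.71287623, -0.23148989]), 'tvec': array([-574.02833018,  -35.88867248,  376.62199945])}
```

View pics/w1.png

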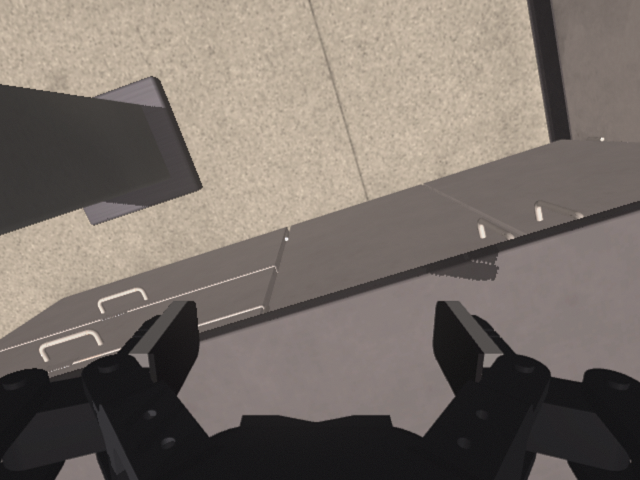

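The move was refused because each row needs all five fields, so the arm has not moved. The picture shows only the bench edge and the open fingers.

Emit:
send_rows(increments=[{"x": 15, "y": -37, "z": 0, "spin": 0.005, "jaw": 0}, {"x": 15, "y": -37, "z": 0, "spin": 0.005, "jaw": 0}, {"x": 15, "y": -37, "z": 0, "spin": 0.005, "jaw": 0}, {"x": 15, "y": -37, "z": 0, "spin": 0.005, "jaw": 0}, {"x": 15, "y": -37, "z": 0, "spin": 0.005, "jaw": 0}, {"x": 15, "y": -37, "z": 0, "spin": 0.005, "jaw": 0}, {"x": 15, "y": -37, "z": 0, "spin": 0.005, "jaw": 0}, {"x": 15, "y": -37, "z": 0, "spin": 0.005, "jaw": 0}, {"x": 15, "y": -37, "z": 0, "spin": 0.005, "jaw": 0}, {"x": 15, "y": -37, "z": 0, "spin": 0.005, "jaw": 0}, {"x": 15, "y": -37, "z": 0, "spin": 0.005, "jaw": 0}, {"x": 15, "y": -37, "z": 0, "spin": 0.005, "jaw": 0}, {"x": 15, "y": -37, "z": 0, "spin": 0.005, "jaw": 0}, {"x": 15, "y": -37, "z": 0, "spin": 0.005, "jaw": 0}, {"x": 15, "y": -37, "z": 0, "spin": 0.005, "jaw": 0}, {"x": 15, "y": -37, "z": 0, "spin": 0.005, "jaw": 0}, {"x": 15, "y": -37, "z": 0, "spin": 0.005, "jaw": 0}, {"x": 15, "y": -37, "z": 0, "spin": 0.005, "jaw": 0}, {"x": 15, "y": -37, "z": 0, "spin": 0, "jaw": 0}, {"x": 15, "y": -34, "z": 0, "spin": 0, "jaw": 0}])

```text
t: 2.2
eef_pos: [478.3, -192.1, 239.1]
eef_rot: [-0.0, 0.113, 0.994, 0.0]
contact_force: [0.8, -0.5, -0.0]
width: 85.6
finger_force: 0.0
```

Emit:
send_rows(increments=[{"x": 0, "y": 0, "z": 0, "spin": 0, "jaw": 0}, {"x": 0, "y": 0, "z": 0, "spin": 0, "jaw": 0}, {"x": 0, "y": 0, "z": 0, "spin": 0, "jaw": 0}])

```text
t: 2.5
eef_pos: [477.5, -189.3, 238.9]
eef_rot: [-0.001, 0.112, 0.994, 0.0]
contact_force: [0.4, -0.6, 0.1]
width: 85.3
finger_force: 0.0
```

```bash
python3 - <<'E'
from h import *
im,m=snap('wrist','w2'); o=arm.observe(); print(o['t'],o['eef_pos'],o['eef_rot'],o['contact_force'])
hsv=cv2.cvtColor(im,cv2.COLOR_RGB2HSV); k=cv2.inRange(hsv,(100,130,50),(130,255,255))
n,l,s,c=cv2.connectedComponentsWithStats(k)
for i in range(1,n):
    if s[i,4]>80: print(s[i],c[i],plane(m,c[i],163))
E
```

```text
2.55 [ 477.52682037 -189.05128078  239.0624919 ] [-3.64556166e-04  1.11617956e-01  9.93751079e-01  3.01956289e-04] [ 0.09878027  0.26327093 -0.04487437]
[  32  289   68   54 1759] [ 65.05571347 315.43376919] [ 481.53109025 -339.59087302  163.        ]
```

View pics/w2.png

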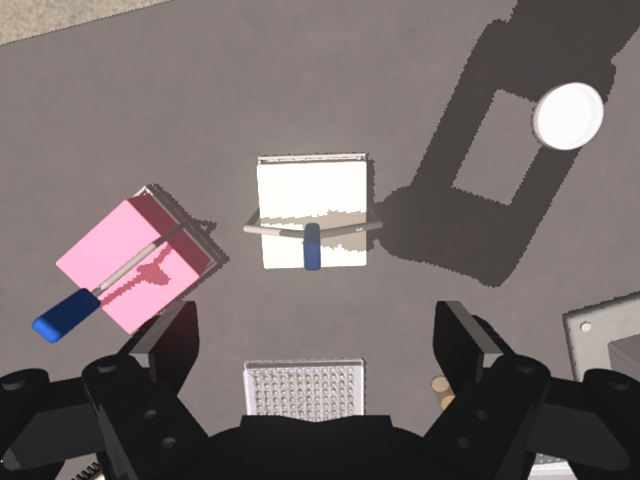

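The white carrier is nearly aligned with the tool. The bail knees are at (248,229) and (380,225), and the tab is at (312,225)–(312,270), in shadow. I refine from these pixels.

```bash
python3 - <<'E'
from h import *
im=cv2.imread('pics/w2.png'); m=camera_model('wrist')
hsv=cv2.cvtColor(im,cv2.COLOR_BGR2HSV); k=cv2.inRange(hsv,(100,120,30),(130,255,255))
k[:,:250]=0;k[:,380:]=0
n,l,s,c=cv2.connectedComponentsWithStats(k); i=1+np.argmax(s[1:,4]); print(s[i],c[i])
print(hsv[222:275:3,312,2])
a=plane(m,(248,229),88);b=plane(m,(380,225),88);d=b-a;print(a,b,np.hypot(*d[:2]),np.degrees(np.arctan2(d[1],d[0])),(a+b)/2)
q=[plane(m,p,56) for p in [(258,165),(367,160),(263,269),(367,265)]];print(np.round(q,1),np.mean(q,0))
d=q[1]-q[0];e=q[3]-q[2];print(np.degrees(np.arctan2(d[1],d[0])),np.degrees(np.arctan2(e[1],e[0])))
y0,h=s[i][1],s[i][3]; print('far/top edge at z163',plane(m,(312.5,y0+h),163),'near',plane(m,(312.5,y0),163))
Y=np.radians(77.2);X=np.array([np.sin(Y),-np.cos(Y),0])
for cc in [np.array([479.6,-190.2,0])]:
  for z in (113,163): print(z,proj(m,[cc+s_*9*X+[0,0,z] for s_ in(-1,1)]).round(0).tolist())
E
```

```text
Traceback (most recent call last):
ValueError: attempt to get argmax of an empty sequence
```

```bash
python3 - <<'E'
from h import *
im=cv2.imread('pics/w2.png'); m=camera_model('wrist')
hsv=cv2.cvtColor(im,cv2.COLOR_BGR2HSV); print(hsv[220:277:4,312].tolist())
b_,g,r=[im[:,:,j].astype(int) for j in range(3)]
k=((b_-r>20)).astype(np.uint8)
k[:,:250]=0;k[:,380:]=0;k[:200]=0;k[300:]=0
n,l,s,c=cv2.connectedComponentsWithStats(k); i=1+np.argmax(s[1:,4]); print(s[i],c[i])
a=plane(m,(248,229),88);b=plane(m,(380,225),88);d=b-a;print(a,b,np.hypot(*d[:2]),np.degrees(np.arctan2(d[1],d[0])),(a+b)/2)
q=[plane(m,p,56) for p in [(258,165),(367,160),(263,269),(367,265)]];print(np.round(q,1),np.mean(q,0))
d=q[1]-q[0];e=q[3]-q[2];print(np.degrees(np.arctan2(d[1],d[0])),np.degrees(np.arctan2(e[1],e[0])))
Y=np.radians(77.2);X=np.array([np.sin(Y),-np.cos(Y),0])
for cc in [np.array([479.6,-190.2,0])]:
  for z in (113,163): print(z,proj(m,[cc+s_*9*X+[0,0,z] for s_ in(-1,1)]).round(0).tolist())
E
```

```text
[[16, 38, 202], [113, 31, 106], [114, 35, 109], [115, 31, 107], [114, 38, 107], [114, 39, 104], [114, 71, 126], [113, 87, 137], [113, 88, 136], [113, 93, 134], [113, 95, 134], [113, 98, 133], [113, 100, 128], [9, 25, 145], [6, 25, 144]]
[304 229  16  42 468] [311.21794872 254.49145299]
[ 470.59451066 -239.03659334   88.        ] [ 489.26404926 -142.85550601   88.        ] 97.97628913734327 79.01502334465292 [ 479.92927996 -190.94604968   88.        ]
[[ 428.5 -224.7   56. ]
 [ 443.8 -139.9   56. ]
 [ 513.8 -243.1   56. ]
 [ 529.8 -156.2   56. ]] [ 478.95268391 -191.00200148   56.        ]
79.82365632515555 79.55450707856158
113 [[315.0, 222.0], [315.0, 248.0]]
163 [[315.0, 242.0], [315.0, 273.0]]
```

Emit:
send_rows(increments=[{"x": 0.5, "y": -0.5, "z": -15, "spin": 0.015, "jaw": 0}, {"x": 0.5, "y": -0.5, "z": -15, "spin": 0.015, "jaw": 0}, {"x": 0, "y": 0, "z": -15, "spin": 0.01, "jaw": 0}, {"x": 0, "y": 0, "z": -15, "spin": 0, "jaw": 0}, {"x": 0, "y": 0, "z": -15, "spin": 0, "jaw": 0}, {"x": 0, "y": 0, "z": -15, "spin": 0, "jaw": 0}, {"x": 0, "y": 0, "z": -12, "spin": 0, "jaw": 0}, {"x": 0, "y": 0, "z": 0, "spin": 0, "jaw": 0}, {"x": 0, "y": 0, "z": 0, "spin": 0, "jaw": 0.5}, {"x": 0, "y": 0, "z": 0, "spin": 0, "jaw": 0.75}, {"x": 0, "y": 0, "z": 0, "spin": 0, "jaw": 1}, {"x": 0, "y": 0, "z": 0, "spin": 0, "jaw": 1}, {"x": 0, "y": 0, "z": 0, "spin": 0, "jaw": 1}, {"x": 0, "y": 0, "z": 0, "spin": 0, "jaw": 1}, {"x": 0, "y": 0, "z": 0, "spin": 0, "jaw": 1}])

```text
t: 4.05
eef_pos: [479.4, -191.8, 137.7]
eef_rot: [0.0, 0.092, 0.996, -0.0]
contact_force: [0.4, -1.5, 1.5]
width: 8.7
finger_force: 59.0
```

Emit:
send_rows(increments=[{"x": 0, "y": 0, "z": 4, "spin": 0, "jaw": 1}, {"x": 0, "y": 0, "z": 8, "spin": 0, "jaw": 1}, {"x": 0, "y": 0, "z": 8, "spin": 0, "jaw": 1}, {"x": 0, "y": 0, "z": 10, "spin": 0, "jaw": 1}, {"x": 0, "y": 0, "z": 10, "spin": 0, "jaw": 1}, {"x": 0, "y": 0, "z": 10, "spin": 0, "jaw": 1}, {"x": 0, "y": 0, "z": 10, "spin": 0, "jaw": 1}, {"x": 0, "y": 0, "z": 0, "spin": 0, "jaw": 1}, {"x": 0, "y": 0, "z": 0, "spin": 0, "jaw": 1}, {"x": 0, "y": 0, "z": 0, "spin": 0, "jaw": 1}])

```text
t: 5.05
eef_pos: [478.6, -191.0, 196.7]
eef_rot: [-0.001, 0.092, 0.996, 0.0]
contact_force: [1.1, 0.4, -3.9]
width: 9.1
finger_force: 58.4
```

Emit:
send_rows(increments=[{"x": 0, "y": 0, "z": 12, "spin": 0, "jaw": 1}, {"x": 0, "y": 5, "z": 15, "spin": 0, "jaw": 1}, {"x": 4, "y": 10, "z": 15, "spin": 0, "jaw": 1}, {"x": 8, "y": 15, "z": 15, "spin": 0, "jaw": 1}, {"x": 8, "y": 20, "z": 15, "spin": 0, "jaw": 1}, {"x": 10, "y": 20, "z": 14, "spin": 0, "jaw": 1}, {"x": 10, "y": 20, "z": 0, "spin": 0, "jaw": 1}, {"x": 10, "y": 20, "z": 0, "spin": 0, "jaw": 1}, {"x": 10, "y": 20, "z": 0, "spin": 0, "jaw": 1}, {"x": 10, "y": 15, "z": 0, "spin": 0, "jaw": 1}, {"x": 8, "y": 10, "z": 0, "spin": 0, "jaw": 1}, {"x": 2, "y": 5, "z": 0, "spin": 0, "jaw": 1}, {"x": 0, "y": 0, "z": 0, "spin": 0, "jaw": 1}, {"x": 0, "y": 0, "z": 0, "spin": 0, "jaw": 1}, {"x": 0, "y": 0, "z": 0, "spin": 0, "jaw": 1}])

```text
t: 6.55
eef_pos: [558.7, -32.0, 283.3]
eef_rot: [-0.0, 0.093, 0.996, -0.0]
contact_force: [0.1, -0.4, -3.6]
width: 9.0
finger_force: 58.6
```

```bash
python3 - <<'E'
from h import *
F=[]
for i in range(5):
    im,m=snap('wrist','w3'); o=arm.observe(); F.append(o['contact_force'])
print(o['t'],o['eef_pos'],np.mean(F,0),np.std(F,0))
E
```

```text
6.8 [558.90915951 -31.67019711 283.3449586 ] [ 0.30795556  0.17661742 -3.91369243] [0.63529568 0.46530645 0.35965478]
```

View pics/w3.png

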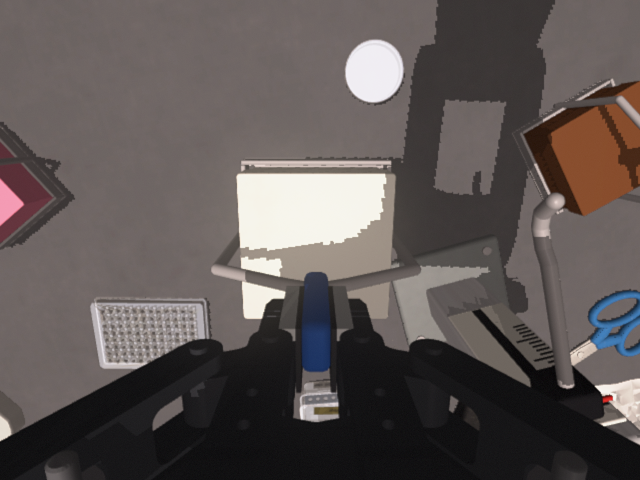

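The wrist view shows the hook at right: tip top at about (556,200), saddle near (543,228), level bar from (547,262) to (566,385). The carrier hangs straight in the grip.

```bash
python3 - <<'E'
from h import *
m=camera_model('wrist');ms,md=camera_model('scene'),camera_model('side')
W=[('tip',(556,201),(283,202),(292,209.5),242),('saddle',(543,230),(286.2,204.8),(296.8,214),225),('root',(566,385),(312.5,188.7),(325,208),228)]
P={}
for n,w,a,b,z in W:
    X,e=tri([(m,w),(ms,a),(md,b)]); P[n]=plane(m,w,z); print(n,X.round(1),np.round(e,1),P[n].round(1))
g=plane(m,(547,262),228);d=g-P['root'];print('bar dir',np.degrees(np.arctan2(d[1],d[0])),g)
d=P['tip']-P['root'];print(np.degrees(np.arctan2(d[1],d[0])))
a=plane(m,(213,268),283.3-25-24);b=plane(m,(417,269),283.3-49);d=b-a;print('bail',np.hypot(*d[:2]),np.degrees(np.arctan2(d[1],d[0])),(a+b)/2)
im=cv2.imread('pics/w3.png');D=cv2.resize(im[180:280,500:600],(600,600),interpolation=cv2.INTER_CUBIC);cv2.imwrite('pics/hk.png',D)
E
```

```text
tip [544.   80.7 240.9] [0.6 0.6 0.1] [543.3  80.5 242. ]
saddle [560.   84.7 224.7] [2.1 2.4 0.8] [561.8  83.5 225. ]
root [650.2  91.5 227.6] [2.1 0.7 2.4] [652.5  91.6 228. ]
bar dir -173.68437266748157 [577.96783594  83.36565548 228.        ]
-174.1987432629485
bail 99.94734987619059 79.13190487260772 [557.69024142 -31.9044054  234.3       ]
```

View pics/hk.png

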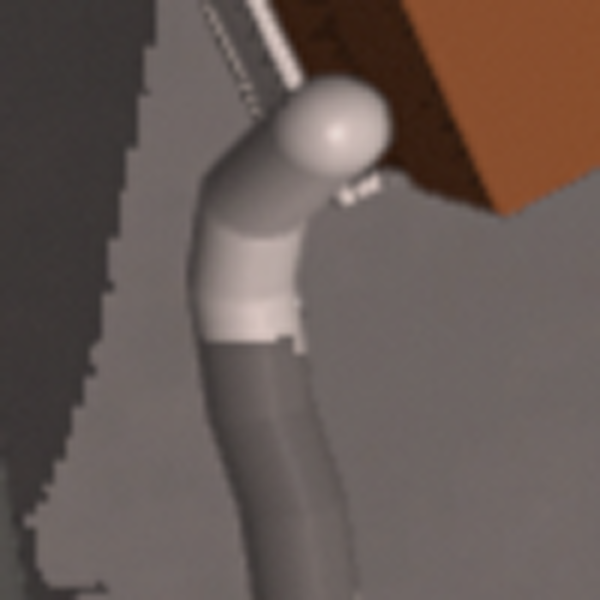

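The tip ball in the crop is at (555.5,201.3). That puts the tip at (543.5,80.6), with the hook pointing along −174°. The saddle is then at about (565,83), and the bail has to turn +0.29 rad. I go to the front of the hook first.

Emit:
send_rows(increments=[{"x": -5, "y": 0, "z": 0, "spin": 0.02, "jaw": 1}, {"x": -10, "y": 0, "z": 0, "spin": 0.03, "jaw": 1}, {"x": -12, "y": 4, "z": 0, "spin": 0.03, "jaw": 1}, {"x": -12, "y": 8, "z": 0, "spin": 0.03, "jaw": 1}, {"x": -8, "y": 12, "z": 0, "spin": 0.03, "jaw": 1}, {"x": 0, "y": 15, "z": 0, "spin": 0.03, "jaw": 1}, {"x": 0, "y": 15, "z": 0, "spin": 0.03, "jaw": 1}, {"x": 0, "y": 15, "z": 0, "spin": 0.03, "jaw": 1}, {"x": 0, "y": 15, "z": 0, "spin": 0.03, "jaw": 1}, {"x": 0, "y": 12, "z": 0, "spin": 0.03, "jaw": 1}, {"x": 0, "y": 9, "z": 0, "spin": 0, "jaw": 1}, {"x": 0, "y": 4, "z": 0, "spin": 0, "jaw": 1}, {"x": 0, "y": 0, "z": 0, "spin": 0, "jaw": 1}, {"x": 0, "y": 0, "z": 0, "spin": 0, "jaw": 1}, {"x": 0, "y": 0, "z": 0, "spin": 0, "jaw": 1}])

```text
t: 8.3
eef_pos: [512.1, 77.2, 283.3]
eef_rot: [-0.0, -0.052, 0.999, -0.0]
contact_force: [-0.3, -0.6, -3.6]
width: 9.1
finger_force: 58.6
```

```bash
python3 - <<'E'
from h import *
S,ms=snap('scene','s2');D,md=snap('side','d2');o=arm.observe();print(o['t'],o['eef_pos'],o['eef_rot'],o['contact_force'])
t=o['eef_pos']-[0,0,25]; tip=[543.5,80.6,245]
for m in (ms,md): print(proj(m,[t,tip]).round(0).tolist())
c=lambda I,p:cv2.resize(I[int(p[1])-75:int(p[1])+75,int(p[0])-50:int(p[0])+50],(400,600),interpolation=cv2.INTER_CUBIC)
cv2.imwrite('pics/c2.png',np.hstack([c(S,proj(ms,tip)[0]),c(D,proj(md,tip)[0])])[:,:,::-1])
E
```

```text
8.4 [512.09952472  77.23803499 283.30287094] [ 1.08816625e-05 -5.21306013e-02  9.98640272e-01 -8.40977323e-05] [ 0.20883767 -0.20864534 -3.09077049]
[[273.0, 202.0], [283.0, 201.0]]
[[281.0, 205.0], [292.0, 208.0]]
```

View pics/c2.png

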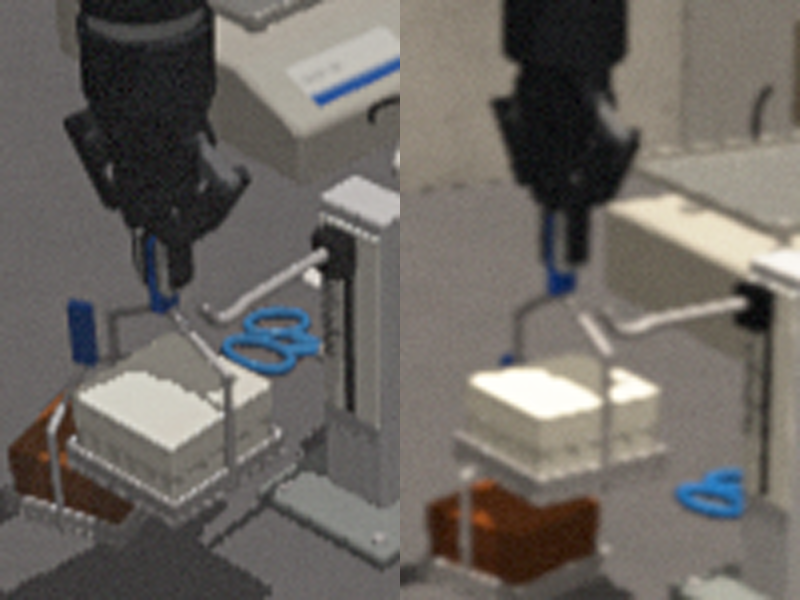

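The bail stands in front of and above the hook tip, square to it. I advance over the tip.

Emit:
send_rows(increments=[{"x": 3, "y": 0.5, "z": 0, "spin": 0, "jaw": 1}, {"x": 5, "y": 0.5, "z": 0, "spin": 0, "jaw": 1}, {"x": 5, "y": 0.5, "z": 0, "spin": 0, "jaw": 1}, {"x": 5, "y": 0.5, "z": 0, "spin": 0, "jaw": 1}, {"x": 5, "y": 0.5, "z": 0, "spin": 0, "jaw": 1}, {"x": 5, "y": 0.5, "z": 0, "spin": 0, "jaw": 1}, {"x": 5, "y": 0.5, "z": 0, "spin": 0, "jaw": 1}, {"x": 5, "y": 0.5, "z": 0, "spin": 0, "jaw": 1}, {"x": 5, "y": 0.5, "z": 0, "spin": 0, "jaw": 1}, {"x": 5, "y": 0.5, "z": 0, "spin": 0, "jaw": 1}, {"x": 4, "y": 0, "z": 0, "spin": 0, "jaw": 1}, {"x": 2, "y": 0, "z": 0, "spin": 0, "jaw": 1}, {"x": 0, "y": 0, "z": 0, "spin": 0, "jaw": 1}, {"x": 0, "y": 0, "z": 0, "spin": 0, "jaw": 1}])

```text
t: 9.8
eef_pos: [565.9, 82.7, 283.2]
eef_rot: [-0.0, -0.053, 0.999, 0.0]
contact_force: [0.4, -0.3, -3.4]
width: 9.3
finger_force: 58.6
```

```bash
python3 - <<'E'
from h import *
im,mw=snap('wrist','w4');S,ms=snap('scene','s3');D,md=snap('side','d3')
F=[]
for i in range(3): read_camera('scene');F.append(arm.observe()['contact_force'])
o=arm.observe();print(o['t'],o['eef_pos'],np.mean(F,0))
c=lambda I,p:cv2.resize(I[int(p[1])-50:int(p[1])+50,int(p[0])-33:int(p[0])+33],(400,600),interpolation=cv2.INTER_CUBIC)
cv2.imwrite('pics/c3.png',np.hstack([c(S,(290,201)),c(D,(300,208))])[:,:,::-1])
E
```

```text
10.1 [565.96085892  82.7500612  283.33768936] [-0.07907437  0.32684164 -3.73815509]
```

View pics/c3.png

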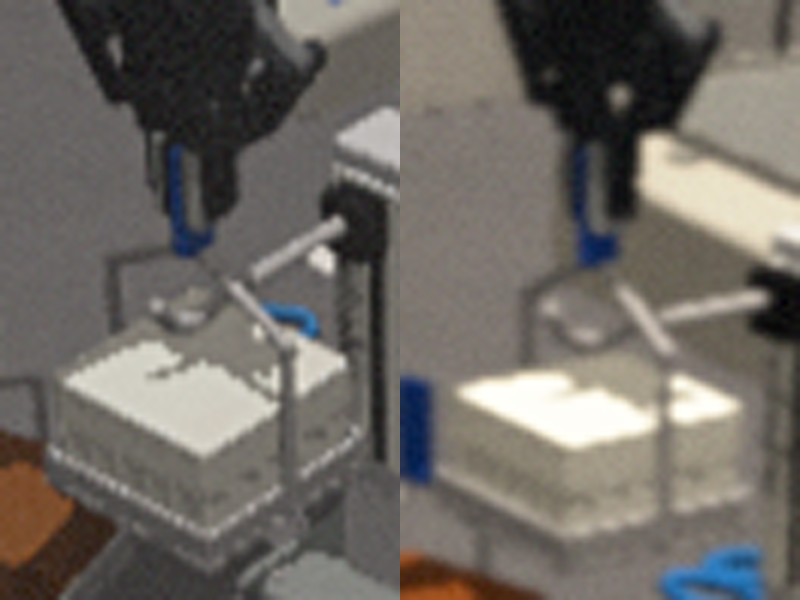

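The hook is inside the bail, with the wire above the saddle. I lower to the seat.

Emit:
send_rows(increments=[{"x": 0, "y": 0, "z": -2, "spin": 0, "jaw": 1}, {"x": 0, "y": 0, "z": -2, "spin": 0, "jaw": 1}, {"x": 0, "y": 0, "z": -2, "spin": 0, "jaw": 1}, {"x": 0, "y": 0, "z": -2, "spin": 0, "jaw": 1}, {"x": 0, "y": 0, "z": -2, "spin": 0, "jaw": 1}, {"x": 0, "y": 0, "z": -2, "spin": 0, "jaw": 1}, {"x": 0, "y": 0, "z": -2, "spin": 0, "jaw": 1}, {"x": 0, "y": 0, "z": -2, "spin": 0, "jaw": 1}, {"x": 0, "y": 0, "z": -2, "spin": 0, "jaw": 1}, {"x": 0, "y": 0, "z": -1, "spin": 0, "jaw": 1}, {"x": 0, "y": 0, "z": -1, "spin": 0, "jaw": 1}, {"x": 0, "y": 0, "z": -1, "spin": 0, "jaw": 1}, {"x": 0, "y": 0, "z": -1, "spin": 0, "jaw": 1}, {"x": 0, "y": 0, "z": -1, "spin": 0, "jaw": 1}, {"x": 0, "y": 0, "z": -1, "spin": 0, "jaw": 1}])

```text
t: 11.6
eef_pos: [566.1, 82.7, 259.2]
eef_rot: [0.0, -0.053, 0.999, -0.0]
contact_force: [-0.2, 0.0, -3.8]
width: 9.0
finger_force: 58.6
```

Emit:
send_rows(increments=[{"x": 0, "y": 0, "z": -1, "spin": 0, "jaw": 1}, {"x": 0, "y": 0, "z": -1, "spin": 0, "jaw": 1}, {"x": 0, "y": 0, "z": -1, "spin": 0, "jaw": 1}, {"x": 0, "y": 0, "z": -1, "spin": 0, "jaw": 1}, {"x": 0, "y": 0, "z": -1, "spin": 0, "jaw": 1}, {"x": 0, "y": 0, "z": -1, "spin": 0, "jaw": 1}, {"x": 0, "y": 0, "z": -1, "spin": 0, "jaw": 1}, {"x": 0, "y": 0, "z": -1, "spin": 0, "jaw": 1}, {"x": 0, "y": 0, "z": -1, "spin": 0, "jaw": 1}, {"x": 0, "y": 0, "z": -1, "spin": 0, "jaw": 1}, {"x": 0, "y": 0, "z": -1, "spin": 0, "jaw": 1}, {"x": 0, "y": 0, "z": -1, "spin": 0, "jaw": 1}, {"x": 0, "y": 0, "z": 0, "spin": 0, "jaw": 1}, {"x": 0, "y": 0, "z": 0, "spin": 0, "jaw": 1}])

```text
t: 13.0
eef_pos: [566.1, 82.7, 247.3]
eef_rot: [0.0, -0.053, 0.999, -0.0]
contact_force: [-1.0, 0.4, -2.3]
width: 9.1
finger_force: 58.7
```

```bash
python3 - <<'E'
from h import *
S,ms=snap('scene','s4');D,md=snap('side','d4')
F=[]
for i in range(8): read_camera('scene');o=arm.observe();F.append(o['contact_force'])
print(o['t'],o['eef_pos'],np.mean(F,0),np.std(F,0),o['torque'])
c=lambda I,p:cv2.resize(I[int(p[1])-50:int(p[1])+50,int(p[0])-33:int(p[0])+33],(400,600),interpolation=cv2.INTER_CUBIC)
cv2.imwrite('pics/c4.png',np.hstack([c(S,(290,211)),c(D,(300,218))])[:,:,::-1])
E
```

```text
13.5 [566.08330674  82.73236268 247.30565438] [-0.48608176 -0.07160316 -2.14789928] [0.63267397 0.63609893 0.27915474] [0.00276004 0.00281792 0.01606865]
```

View pics/c4.png

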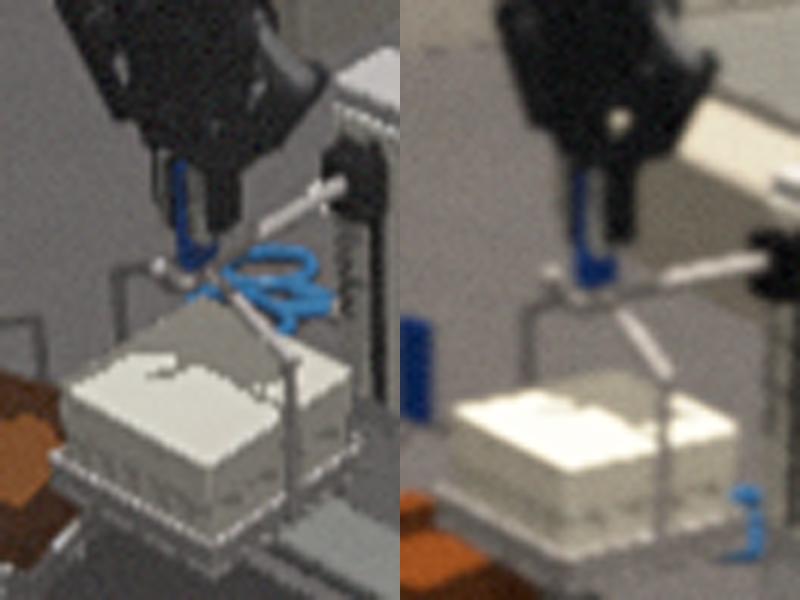

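The wire is seated in the saddle and the hook is moving. The hand still bears about 2.15 N, which is roughly 18 mm more. I continue.

Emit:
send_rows(increments=[{"x": 0, "y": 0, "z": -1, "spin": 0, "jaw": 1}, {"x": 0, "y": 0, "z": -1, "spin": 0, "jaw": 1}, {"x": 0, "y": 0, "z": -1, "spin": 0, "jaw": 1}, {"x": 0, "y": 0, "z": -1, "spin": 0, "jaw": 1}, {"x": 0, "y": 0, "z": -1, "spin": 0, "jaw": 1}, {"x": 0, "y": 0, "z": -1, "spin": 0, "jaw": 1}, {"x": 0, "y": 0, "z": -1, "spin": 0, "jaw": 1}, {"x": 0, "y": 0, "z": -1, "spin": 0, "jaw": 1}, {"x": 0, "y": 0, "z": -1, "spin": 0, "jaw": 1}, {"x": 0, "y": 0, "z": -1, "spin": 0, "jaw": 1}, {"x": 0, "y": 0, "z": -1, "spin": 0, "jaw": 1}, {"x": 0, "y": 0, "z": -1, "spin": 0, "jaw": 1}, {"x": 0, "y": 0, "z": -1, "spin": 0, "jaw": 1}, {"x": 0, "y": 0, "z": -1, "spin": 0, "jaw": 1}, {"x": 0, "y": 0, "z": -1, "spin": 0, "jaw": 1}, {"x": 0, "y": 0, "z": 0, "spin": 0, "jaw": 1}, {"x": 0, "y": 0, "z": 0, "spin": 0, "jaw": 1}, {"x": 0, "y": 0, "z": 0, "spin": 0, "jaw": 1}])

```text
t: 15.3
eef_pos: [566.1, 82.8, 232.4]
eef_rot: [0.0, -0.053, 0.999, 0.0]
contact_force: [-0.6, -0.1, -0.9]
width: 8.9
finger_force: 58.9
```

```bash
cat > avg.py <<'E'
from h import *
F=[];Q=[]
for i in range(40): read_camera('scene');o=arm.observe();F.append(o['contact_force']);Q.append(o['eef_pos'])
print(o['t'],np.mean(Q,0),np.mean(F,0),np.std(F,0))
E
python3 avg.py
```

```text
17.3 [566.07109828  82.74007183 232.3013266 ] [-0.18611789  0.12026092 -0.16045356] [0.53512745 0.53894536 0.55650793]
```

Emit:
send_rows(increments=[{"x": 0, "y": 0, "z": -0.5, "spin": 0, "jaw": 1}, {"x": 0, "y": 0, "z": -0.5, "spin": 0, "jaw": 1}, {"x": 0, "y": 0, "z": -0.5, "spin": 0, "jaw": 1}, {"x": 0, "y": 0, "z": 0, "spin": 0, "jaw": 1}, {"x": 0, "y": 0, "z": 0, "spin": 0, "jaw": 1}])

```text
t: 17.8
eef_pos: [566.1, 82.7, 230.8]
eef_rot: [0.0, -0.053, 0.999, -0.0]
contact_force: [-0.3, -0.1, -0.2]
width: 9.1
finger_force: 58.9
```

```bash
sed -i 's/range(40)/range(60)/' avg.py; python3 avg.py
```

```text
20.8 [566.05417016  82.74121112 230.78882047] [-0.08211711  0.01064489  0.01706773] [0.52180825 0.52099857 0.55504333]
```

The hand load is zero within noise, so I release gently.

Emit:
send_rows(increments=[{"x": 0, "y": 0, "z": 0, "spin": 0, "jaw": 0.88}, {"x": 0, "y": 0, "z": 0, "spin": 0, "jaw": 0.86}, {"x": 0, "y": 0, "z": 0, "spin": 0, "jaw": 0.84}, {"x": 0, "y": 0, "z": 0, "spin": 0, "jaw": 0.82}, {"x": 0, "y": 0, "z": 0, "spin": 0, "jaw": 0.8}, {"x": 0, "y": 0, "z": 0, "spin": 0, "jaw": 0.75}, {"x": 0, "y": 0, "z": 0, "spin": 0, "jaw": 0.7}, {"x": 0, "y": 0, "z": 0, "spin": 0, "jaw": 0.6}, {"x": 0, "y": 0, "z": 0, "spin": 0, "jaw": 0.5}, {"x": 0, "y": 0, "z": 0, "spin": 0, "jaw": 0.4}, {"x": 0, "y": 0, "z": 0, "spin": 0, "jaw": 0.4}, {"x": 0, "y": 0, "z": 0, "spin": 0, "jaw": 0.4}])

```text
t: 22.0
eef_pos: [566.0, 82.7, 230.8]
eef_rot: [-0.0, -0.053, 0.999, 0.0]
contact_force: [1.4, 0.4, 0.2]
width: 51.1
finger_force: 0.0
```

Emit:
send_rows(increments=[{"x": 0, "y": 0, "z": 3, "spin": 0, "jaw": 0.4}, {"x": 0, "y": 0, "z": 6, "spin": 0, "jaw": 0.4}, {"x": 0, "y": 0, "z": 10, "spin": 0, "jaw": 0.4}, {"x": 0, "y": 0, "z": 10, "spin": 0, "jaw": 0.4}, {"x": 0, "y": 0, "z": 10, "spin": 0, "jaw": 0.4}, {"x": 0, "y": 0, "z": 10, "spin": 0, "jaw": 0.4}, {"x": 0, "y": 0, "z": 10, "spin": 0, "jaw": 0.4}, {"x": 0, "y": 0, "z": 10, "spin": 0, "jaw": 0.4}, {"x": 0, "y": 0, "z": 10, "spin": 0, "jaw": 0.4}, {"x": 0, "y": 0, "z": 10, "spin": 0, "jaw": 0.4}, {"x": 0, "y": 0, "z": 10, "spin": 0, "jaw": 0.4}, {"x": 0, "y": 0, "z": 0, "spin": 0, "jaw": 0.4}, {"x": 0, "y": 0, "z": 0, "spin": 0, "jaw": 0.4}, {"x": 0, "y": 0, "z": 0, "spin": 0, "jaw": 0.4}, {"x": 0, "y": 0, "z": 0, "spin": 0, "jaw": 0.4}, {"x": 0, "y": 0, "z": 0, "spin": 0, "jaw": 0.4}, {"x": 0, "y": 0, "z": 0, "spin": 0, "jaw": 0.4}, {"x": 0, "y": 0, "z": 0, "spin": 0, "jaw": 0.4}, {"x": 0, "y": 0, "z": 0, "spin": 0, "jaw": 0.4}, {"x": 0, "y": 0, "z": 0, "spin": 0, "jaw": 0.4}])

```text
t: 24.0
eef_pos: [566.1, 82.8, 329.8]
eef_rot: [-0.0, -0.053, 0.999, -0.0]
contact_force: [0.2, -0.0, 0.7]
width: 51.5
finger_force: 0.0
```

```bash
python3 - <<'E'
from h import *
def bc(I):
    h=cv2.cvtColor(I,cv2.COLOR_RGB2HSV);k=cv2.inRange(h,(100,120,40),(130,255,255));k[:,:270]=0;k[:,320:]=0;k[:190]=0;k[230:]=0
    ys,xs=np.nonzero(k);return xs.mean(),ys.mean(),len(xs)
for i in range(14):
    S=read_camera('scene')
    if i%3==0: print(np.round(bc(S),2))
S,ms=snap('scene','s5');D,md=snap('side','d5');o=arm.observe();print(o['t'],o['eef_pos'],o['contact_force'],o['width'])
c=lambda I,p:cv2.resize(I[int(p[1])-50:int(p[1])+50,int(p[0])-33:int(p[0])+33],(400,600),interpolation=cv2.INTER_CUBIC)
cv2.imwrite('pics/c5.png',np.hstack([c(S,(290,211)),c(D,(300,218))])[:,:,::-1])
E
```

```text
[296.77 206.28 227.  ]
[296.77 206.23 225.  ]
[296.59 206.21 230.  ]
[296.7  206.27 226.  ]
[296.63 206.23 230.  ]
24.8 [566.05438417  82.75024461 329.77167608] [-0.1011319   0.04434905 -0.7827173 ] 51.298724162308844
```

View pics/c5.png

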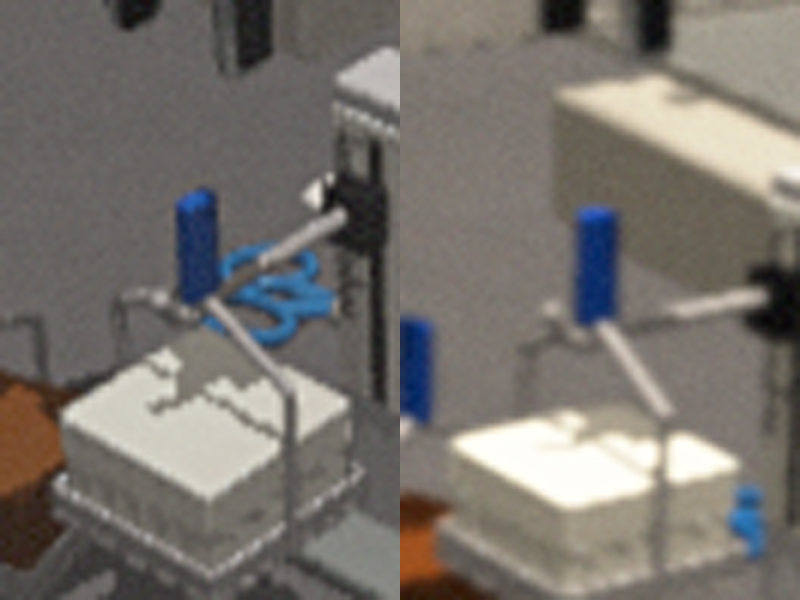

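The carrier hangs upright in the saddle. It is still (the tab is steady to 0.1 px) and the gripper is clear above it.

```bash
python3 -c "
from h import *
print(arm.job_done())"
```

```text
the job is handed in; nothing more can be done
None
```

The white-box carrier is hanging upright, still and free on the scale hook, released with no measurable load left on the hand, and the job is handed in at about 25 s (no verdict was returned).

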